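Load the label reel on the flatted spindle

ROBOT

A 6-joint arm with a two-finger parallel gripper is mounted at the origin on a cart in front of the work surface, level with it; the furniture and walls round the work are solid. World frame = base frame: x ahead of the robot, y to its left, z up, the work surface at z = 0. Lengths are in m, angles in rad, forces in N, time in s.
With the tool pointing down it reaches from about 0.275 to 0.75 m from the base axis. Payload 10.2 kg.
Tool frame: the origin (TCP) lies midway between the tips of the shut fingers; the grasp point (between the pads) lies 19 mm behind it (env.hold_point_z is the distance from the TCP to the grasp point, in m); z points along the fingers, y is the line along which they close (so a half turn about z gives the same grasp; the last joint's range is limited). The gripper opens to 85 mm and grips with 20 to 120 N. Pads are 22 mm wide; open, the fingers measure 114 mm over their backs; the gripper's body (76 mm by 85 mm) begins 54 mm behind the grasp point. The pads swing forward as they close: fully open they stand 13 mm farther back than shut.
Start: joints at [-1.514, 0.313, 1.498, -0, 1.331, -0.223], TCP at [0.145, -0.505, 0.231] pointing down, gripper open.
Joint ranges: [-2.94, 2.94], [-0.97, 2.17], [0.19, 2.56], [-1.23, 4.37], [0.02, 3.11], [-2.88, 2.88]. Speed limits (rad/s): [2.39, 2.39, 3.01, 3.14, 3.14, 3.14].

INTERFACE

Orientations are given as a unit quaternion [x, y, z, w].
In Python, from bench import env, kinematics, monitor, eyes, job gives the robot as it stands. The module is installed in compiled form; this text tells all that it offers. Calls block until the motion is done:
- env.reach(position, orientation): joint-space move of the TCP to a pose.
- env.movel(position, velocity=0.15, frame=None, guard=None): straight line of the TCP; frame=None keeps the orientation; velocity is the mean speed in m/s. With guard (N) it stops when the force on the tool has changed by that much, and returns True; else False.
- env.set_joints(angles): joint-space move.
- env.release() and env.close_gripper(effort=None): open the fingers fully, or close them until they stop; effort is the grip in N (None keeps the last).
- env.hold(seconds).
- kinematics.ik(position, orientation): joint angles nearest the present ones, or None.
- monitor.sense(): the state.
- eyes.grab_frame(name): name is "side" or "top" or "wrist"; returns a dict with "frame" (384x512x3 uint8, red, green, blue), "mtx" (3x3 intrinsics, pixels), "k1" (the pictures are not rectified: a ray, as slopes to the right and down, at radius r is drawn at 1 + k1 r^2 times it, then the intrinsics apply), "view" (4x4, takes a point from world to camera coordinates). Camera axes: x right, y down, z forward; pixel columns grow to the right and rows downward; lengths in m; the calibration is good to about 2 mm. A picture is of the moment at which its call begins. There is no depth.
A pose or a line that the arm cannot do raises env.MotionError and nothing moves.
- job.hand_in(): hands the job in; it is judged then, once.
The state is a dict: "clock": time; "joints": joint angles; "qvel": joint speeds; "joint_efforts": joint torques, N m; "position": TCP position; "ee_rot": TCP orientation; "contact_force": force on the tool from outside, world axes, zero at the start; "ft_torque": the same for the moment, N m; "finger_gap": opening from 0.0 (shut) to 1.0 (fully open); "gripper_force": force on a finger pad.
Only numpy, scipy, OpenCV 4.12 (cv2) and the standard library are available. Lean on these libraries where they do the work, as an engineer would, in place of code of your own. Each camera call takes 0.05 s, during which the arm holds its last target. There are 200 camera calls.

TASK

Load the label reel that has the D-shaped hole (blue hub, one end of its handle red) onto the flatted upright spindle of the grey unwinder stand. Turn it so that the flat of its hole matches the flat of the spindle, lower it until it lies fully down and level on the black turntable, and let go. Leave the other reel, with the orange hub and the small round hole, where it stands.

Things in the scene. Friction and masses are not known exactly. Their poses are not given: they have to be found in the camera images.
- d_reel: Reel to load, loose, 0.2 kg, upright: blue hub, white roll, 92 mm across, 31 high. Origin: centre of underside, on the hole's axis, z up. D-hole right through: radius 26.5 mm, cut by a flat 6.5 mm from the axis on the +x side. Bridge handle over the hole: bar along x, 86 long, 16 wide, z 60 to 80 mm, posts at x = +-36; grip its middle across the 16 mm. Bar's +x end (the flat's side) is red.
- unwinder: Fixed stand: grey slab 130 x 130 mm, 12 high; on it a black turntable (does not turn) 104 mm across, top at z = 18 mm, with a bright upright D-spindle in its middle. Origin: centre of the slab's underside, on the spindle's axis; z up. The spindle's flat faces +x, the side of the slab's red mark. The reel is home with its x along the stand's x (10 degrees off still enters, half a turn never).
- seat (a point): Point on the spindle's axis at the turntable's top, axes as the stand's; the blue reel's origin comes here when fully home. Spindle above it: radius 22 mm, cut by a flat 2 mm from the axis on +x, straight for 21 mm, then tapering to 45 percent size (taper centred at x = -9 mm) at its tip 44 mm above. Clearance in the D-hole: 4.5 mm all round.
- round_reel: The other reel, loose, to be left alone: same outer size and handle, but orange hub, no red end, and a small round hole 22 mm across that does not fit the spindle. Origin: centre of its underside; its bar lies along its x.
Things that resemble listed ones, but are neither listed nor needed, are in the scene too. Of the things that look like the d_reel, the larger one is meant.

How it is judged:
By the outcome, as a careful person would: the job done as asked, in the order asked, and still so for the second after the job is handed in, with the robot touching nothing.
It also fails if it takes over 38 s, if anything falls off the work surface, if the arm or the gripper's body presses on something with over 40 N, if the wrist force passes 120 N, or if a joint passes its speed limit or range.

## Working session

There is one attempt and no reset: what is moved stays moved. The work goes in short steps, each a Python script; the robot and the scene stay as the last script left them, time stands still between calls to the robot, and variables do not carry over. Pictures are saved under pics/ and viewed, at most 10 in all, crops included, and the job is handed in when it is done.

```bash
mkdir -p pics
cat > h.py <<'E'
import numpy as np, cv2
from bench import env, kinematics, monitor, eyes, job
def save(g,n): cv2.imwrite('pics/'+n, cv2.cvtColor(g['frame'],cv2.COLOR_RGB2BGR))
def ray(g,uv):
    K=g['mtx'];d=np.array([g['k1'],0,0,0,0.])
    p=cv2.undistortPoints(np.array([[uv]],float),K,d)[0,0]
    V=g['view'];R=V[:3,:3];o=-R.T@V[:3,3];v=R.T@np.array([p[0],p[1],1]);return o,v/np.linalg.norm(v)
def onz(g,uv,z):
    o,v=ray(g,uv);return o+v*(z-o[2])/v[2]
def px(g,P):
    V=g['view'];return cv2.projectPoints(np.array(P,float).reshape(-1,3),cv2.Rodrigues(V[:3,:3])[0],V[:3,3],g['mtx'],np.array([g['k1'],0,0,0,0.]))[0][:,0]
def down(yaw): # tool z down, tool y at angle yaw in world
    y=np.array([np.cos(yaw),np.sin(yaw),0]);z=np.array([0,0,-1.]);x=np.cross(y,z)
    from scipy.spatial.transform import Rotation as R
    return R.from_matrix(np.stack([x,y,z],1)).as_quat()
E
python3 - <<'E'
from h import *
import pickle
G={}
for n in('top','side','wrist'):
    g=eyes.grab_frame(n);save(g,n+'0.png');G[n]=g
    V=g['view'];print(n,-V[:3,:3].T@V[:3,3],V[2,:3],g['k1'],g['mtx'][0,0])
pickle.dump(G,open('g0.pkl','wb'));print(env.hold_point_z,monitor.sense()['clock'])
E
```

```text
top [0.51363349 0.22894914 1.14612909] [ 0.05087146 -0.01841822 -0.99853536] -0.040400278454732465 404.6908684221547
side [0.52297391 0.83572506 0.60159518] [ 0.04177157 -0.74246556 -0.66858061] 0.01991635878294712 348.01356388394237
wrist [ 0.21561349 -0.48418101  0.37277032] [-0.27780519 -0.07922102 -0.9573653 ] -0.073247538149881 341.48318530501786
0.0187 0.15
```

View pics/top0.png

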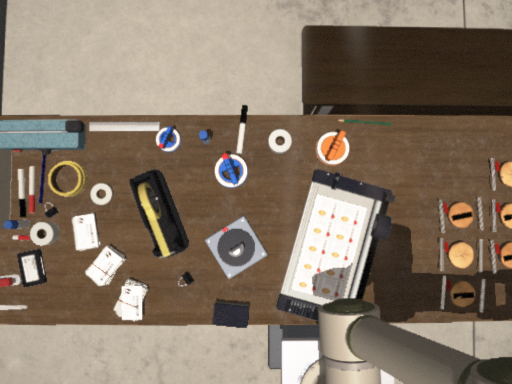

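View pics/side0.png

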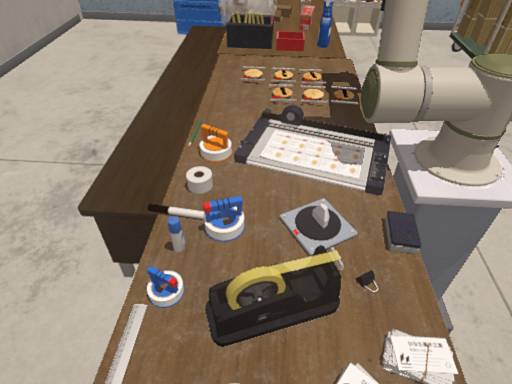

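The top view shows the large blue reel at about (231,170) with its red end up-left, the stand at (236,247) with its red mark near (224,230), the small decoy at (168,138) and the orange reel at (333,147). The side view agrees: reel (224,218), stand (318,225) with its mark at (295,232). A pen lies close to the reel.

Run:
```python
from h import *
import pickle
G=pickle.load(open('g0.pkl','rb'))
def comps(g,m,box):
    x0,y0,x1,y1=box;k=np.zeros(m.shape,np.uint8);k[y0:y1,x0:x1]=m[y0:y1,x0:x1]
    n,l,s,c=cv2.connectedComponentsWithStats(k)
    return [(s[i,4],c[i],np.argwhere(l==i)[:,::-1]) for i in range(1,n) if s[i,4]>2]
for n,bx,bs in(('top',(205,140,260,195),(200,210,275,285)),('side',(195,185,255,250),(270,190,365,260))):
    g=G[n];f=g['frame'];h=cv2.cvtColor(f,cv2.COLOR_RGB2HSV);H,S,Vv=h[...,0],h[...,1],h[...,2]
    red=((H<8)|(H>172))&(S>150)&(Vv>100);blue=(H>95)&(H<125)&(S>130)&(Vv>60);white=(S<60)&(Vv>170)
    for nm,m in(('red',red),('blue',blue),('white',white)):
        for a,c,p in comps(g,m,bx): 
            print(n,'reel',nm,a,c.round(1),p.min(0),p.max(0),onz(g,c,.08).round(4),onz(g,c,.031).round(4))
    for a,c,p in comps(g,red,bs): print(n,'mark',a,c.round(1),onz(g,c,.012).round(4))
    grey=(S<60)&(Vv>90)
    for a,c,p in comps(g,grey,bs):
        if a>150:
            r=cv2.minAreaRect(p.astype(np.float32));b=cv2.boxPoints(r)
            print(n,'slab',a,r, [onz(g,q,.012)[:2].round(4).tolist() for q in b])
t=G['top']['frame'];s=G['side']['frame']
A=cv2.resize(t[135:290,190:285],None,fx=3.8,fy=3.8,interpolation=2);B=cv2.resize(s[180:330,190:290],None,fx=3.9,fy=3.9,interpolation=2)
C=np.zeros((595,790,3),np.uint8);C[:A.shape[0],:A.shape[1]]=A;C[:B.shape[0],A.shape[1]:A.shape[1]+B.shape[1]]=B
cv2.imwrite('pics/crop0.png',C[...,::-1])
```

```text
top reel red 29 [224.6 155.4] [222 153] [227 158] [0.66  0.312 0.08 ] [0.6667 0.3158 0.031 ]
top reel blue 319 [230.  169.8] [219 159] [241 183] [0.622  0.2975 0.08  ] [0.6269 0.3006 0.031 ]
top reel white 71 [239.5 146.1] [237 140] [242 153] [0.685  0.2725 0.08  ] [0.6928 0.2745 0.031 ]
top reel white 338 [230.8 171.7] [215 154] [246 186] [0.6167 0.2955 0.08  ] [0.6215 0.2985 0.031 ]
top mark 9 [224.6 229.1] [0.4627 0.3168 0.012 ]
top slab 1202 ((235.86050415039062, 247.08584594726562), (47.692867279052734, 47.36530685424805), 58.392494201660156) [[0.4348, 0.3762], [0.5037, 0.2638], [0.3904, 0.1942], [0.3222, 0.3065]]
side reel red 71 [206.4 206.8] [202 202] [210 212] [0.657 0.321 0.08 ] [0.6696 0.2726 0.031 ]
side reel blue 676 [224.3 211.2] [206 196] [241 227] [0.6174 0.331  0.08  ] [0.6262 0.2835 0.031 ]
side reel blue 3 [219. 240.] [218 240] [220 240] [0.6171 0.4086 0.08  ] [0.626  0.3685 0.031 ]
side reel white 11 [234.6 207.9] [233 207] [236 209] [0.597  0.3197 0.08  ] [0.604  0.2713 0.031 ]
side reel white 60 [199.1 213.4] [195 210] [204 217] [0.6686 0.3413 0.08  ] [0.6823 0.2949 0.031 ]
side reel white 324 [229.4 228.2] [205 212] [244 239] [0.601 0.377 0.08 ] [0.6084 0.334  0.031 ]
side mark 12 [295.8 231.8] [0.4623 0.3166 0.012 ]
side slab 1530 ((318.3048400878906, 224.256103515625), (63.87507247924805, 51.69351577758789), 51.34019470214844) [[0.5025, 0.2692], [0.4005, 0.1456], [0.323, 0.3092], [0.4185, 0.4033]]
```

View pics/crop0.png

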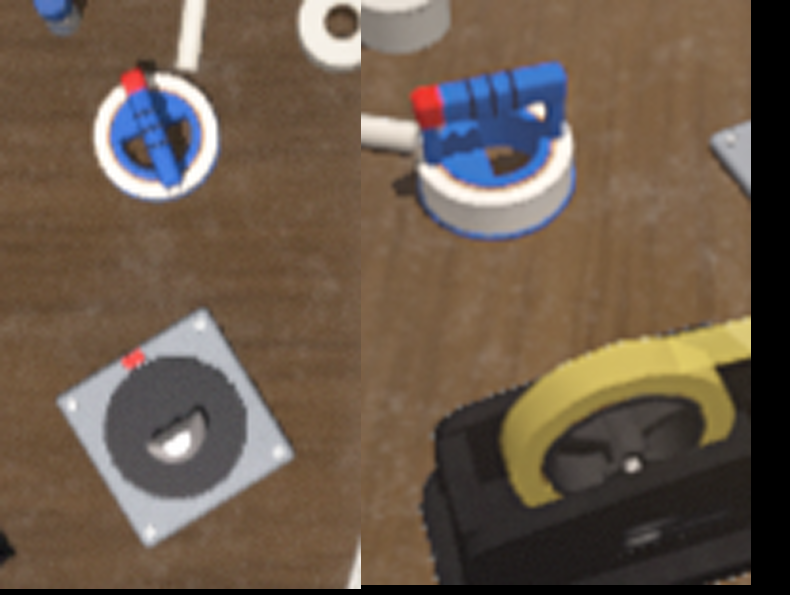

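The crop shows the reel's red end up-left of its centre and the bar running to the lower right. The stand's mark sits mid-edge up-left, with the spindle flat facing it, so the two yaws are close. I'll go above the reel and look from close by.

Run:
```python
from h import *
import pickle
G=pickle.load(open('g0.pkl','rb'));g=G['top']
print('disc',onz(g,(230.6,170.2),.031), 'barfar',onz(g,(236.3,183),.08))
red=np.array([.659,.3135]);far=onz(g,(236.3,183),.08)[:2]
yaw=np.arctan2(*(red-far)[::-1]);print(np.degrees(yaw),np.linalg.norm(red-far))
c=np.array([.624,.301])
for a in(yaw+np.pi/2,yaw-np.pi/2):
  for p,y in((( .624,.301,.23),a),((.413,.285,.23),a+np.radians(31.8)-yaw)):
    q=kinematics.ik(list(p),down(y));print(None if q is None else np.round(q,2))
a=yaw+np.pi/2
qs=[kinematics.ik([c[0],c[1],.23],down(b)) for b in (yaw+np.pi/2,yaw-np.pi/2)]
b=min([q for q in qs if q is not None],key=lambda q:abs(q[5]))
env.set_joints(b)
g=eyes.grab_frame('wrist');save(g,'w1.png');pickle.dump(g,open('w1.pkl','wb'))
s=monitor.sense();print(s['clock'],s['position'],s['joints'])
```

```text
disc [0.62572613 0.29904067 0.031     ] barfar [0.5868946  0.28085819 0.08      ]
24.356060790634565 0.07914970946090866
[ 0.28  0.71  0.88 -0.    1.55 -1.72]
[ 0.37  0.26  1.57 -0.    1.31 -1.76]
[ 0.28  0.71  0.88 -0.    1.55  1.43]
[ 0.37  0.26  1.57 -0.    1.31  1.39]
3.475 [0.62431535 0.30030042 0.23006592] [ 2.79712216e-01  7.11147677e-01  8.83453662e-01 -1.22126283e-04
  1.54688466e+00  1.42639500e+00]
```

View pics/w1.png

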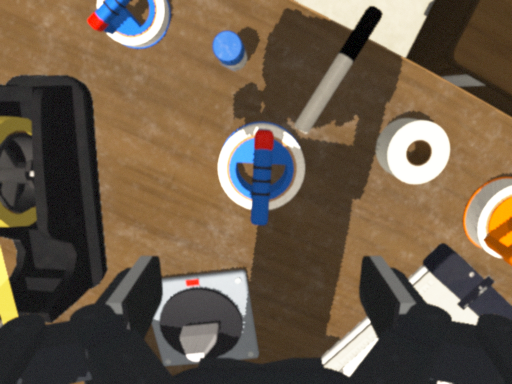

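The wrist view shows the blue reel at (261,168), its red end at the top (263,140) and its bar end at (260,222). The stand's mark is at (192,283). The pen tip lies about 40 px off the reel's rim, clear of the bar.

Run:
```python
from h import *
import pickle
g=pickle.load(open('w1.pkl','rb'));f=g['frame'];h=cv2.cvtColor(f,cv2.COLOR_RGB2HSV);H,S,V=[h[...,i].astype(int) for i in range(3)]
red=((H<8)|(H>172))&(S>150)&(V>100)
blue=(H>95)&(H<130)&(S>130)&(V>40)
def blob(m,b):
    k=np.zeros(m.shape,np.uint8);k[b[1]:b[3],b[0]:b[2]]=m[b[1]:b[3],b[0]:b[2]];p=np.argwhere(k)[:,::-1];return p
p=blob(red,(245,120,285,165));print('red',len(p),p.mean(0),p.min(0),p.max(0))
rc=onz(g,p[p[:,1]<150].mean(0),.08);
for r in range(130,226,6):
    x=np.where((red|blue)[r,235:290])[0]+235;print(r,x.min() if len(x) else 0,x.max() if len(x) else 0,end='; ')
print()
for uv in((263.5,131),(261,210),(260.5,222)):print(uv,onz(g,uv,.08).round(4))
m=blob(red,(180,270,205,295)).mean(0);print('mark',m,onz(g,m,.012))
w=((S<60)&(V>150));p=blob(w,(205,110,315,220));p=p[(p[:,0]<300)|(p[:,1]>130)]
(e,ax,an)=cv2.fitEllipse(cv2.convexHull(p.astype(np.int32)).astype(np.float32));print('disc',e,ax,onz(g,e,.031))
print('predicted stand pts',px(g,[[.413,.285,.012],[.413,.285,.062]]))
```

```text
red 311 [263.63344051 139.50160772] [255 130] [273 149]
130 259 263; 136 255 272; 142 245 277; 148 238 284; 154 235 288; 160 235 289; 166 235 289; 172 235 289; 178 235 289; 184 235 288; 190 239 283; 196 248 275; 202 253 267; 208 253 267; 214 252 267; 220 252 267; 
(263.5, 131) [0.6658 0.316  0.08  ]
(261, 210) [0.6006 0.2889 0.08  ]
(260.5, 222) [0.5899 0.2845 0.08  ]
mark [192.21052632 282.01754386] [0.46230436 0.31681366 0.012     ]
disc (264.9162902832031, 162.83694458007812) (85.24837493896484, 102.00576782226562) [0.63296951 0.29900889 0.031     ]
predicted stand pts [[202.19116667 322.54232858]
 [195.18061683 350.54755688]]
```

Run:
```python
from h import *
import pickle
r=np.radians; c=[.627,.2998];o=down(r(22.8-90))
env.reach([*c,.13],o)
env.movel([*c,.0515],.1,guard=15)
print(monitor.sense()['position'])
env.close_gripper(60)
s=monitor.sense();print(s['finger_gap'],s['gripper_force'],s['contact_force'])
env.movel([*c,.165],.12)
s=monitor.sense();print(s['finger_gap'],s['gripper_force'],s['contact_force'])
env.movel([.4125,.285,.165],.15,frame=down(r(32-90)))
g={n:eyes.grab_frame(n) for n in('side','wrist','top')};pickle.dump(g,open('g2.pkl','wb'))
A=cv2.resize(g['side']['frame'][100:290,230:400],None,fx=2.3,fy=2.3);B=cv2.resize(g['wrist']['frame'],None,fx=.78,fy=.78)
C=np.zeros((440,800,3),np.uint8);C[:A.shape[0],:A.shape[1]]=A;C[:B.shape[0],400:400+B.shape[1]]=B
cv2.imwrite('pics/c2.png',C[...,::-1]);s=monitor.sense();print(s['clock'],s['position'])
```

```text
[0.6274702  0.29994479 0.0524229 ]
0.17295475181890027 60.070980191230774 [-1.74820288  1.10673712  0.68180692]
0.172765968537095 59.78091537952423 [ 0.2611714   0.44502751 -1.91525399]
8.3667 [0.41283041 0.28494171 0.16487027]
```

View pics/c2.png

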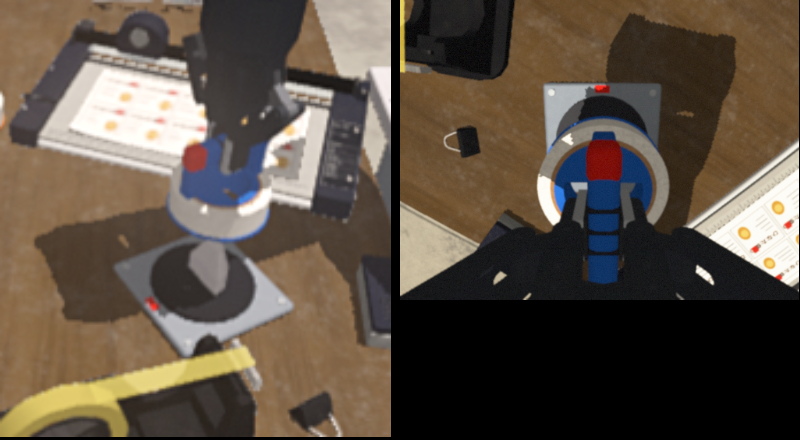

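The reel is held level above the stand. In the wrist view the slab edges line up with the bar and the red end faces the red mark. I'll check the offset along the bar and the stand's position from this view.

Run:
```python
from h import *
import pickle
g=pickle.load(open('g2.pkl','rb'))['wrist'];f=g['frame'];h=cv2.cvtColor(f,cv2.COLOR_RGB2HSV);H,S,V=[h[...,i].astype(int) for i in range(3)]
red=(((H<8)|(H>172))&(S>150)&(V>60)).astype(np.uint8);red[240:]=0
n,l,s,c=cv2.connectedComponentsWithStats(red)
R=np.array([[np.cos(np.radians(32)),np.sin(np.radians(32))],[-np.sin(np.radians(32)),np.cos(np.radians(32))]])
t=np.array([.41283,.28494])
for i in range(1,n):
    if s[i,4]<20: continue
    print(s[i],c[i])
    x0=s[i,0]+s[i,2]/2-.5
    for z in((.1926,.1726) if s[i,4]>500 else (.012,)):
        for y in(s[i,1],s[i,1]+s[i,3]):
            print(z,y,'in stand axes rel tcp mm',(R@(onz(g,(x0,y),z)[:2]-t)*1e3).round(1))
grey=((S<60)&(V>100)).astype(np.uint8)
for r in(112,116,120,124,128):
    x=np.where(grey[r,160:360])[0]+160
    print(r,x.min(),x.max(),[(R@(onz(g,(u,r),.012)[:2]-t)*1e3).round(1) for u in(x.min(),x.max())])
for u in(195,210,300,325):
    y=np.where(grey[90:135,u])[0]+90;print(u,y.min(),(R@(onz(g,(u,y.min()-.5),.012)[:2]-t)*1e3).round(1))
print(px(g,[[*(t+R.T@[.043,0]),z] for z in(.1926,.1726)]))
```

```text
[250 109  19  10 170] [258.89411765 113.91764706]
0.012 109 in stand axes rel tcp mm [62.4  1. ]
0.012 119 in stand axes rel tcp mm [54.1  1. ]
[ 239  180   45   51 2146] [261.05638397 205.33317801]
0.1926 180 in stand axes rel tcp mm [45.5 -0.3]
0.1926 231 in stand axes rel tcp mm [26.6 -0.3]
0.1726 180 in stand axes rel tcp mm [40.6 -0.3]
0.1726 231 in stand axes rel tcp mm [18.3 -0.3]
112 183 248 [array([60.3, 65.3]), array([60. , 10.3])]
116 184 326 [array([56.9, 64.6]), array([ 56.8, -55.7])]
120 184 325 [array([53.6, 64.8]), array([ 53.4, -55. ])]
124 184 238 [array([50.3, 65. ]), array([50. , 18.9])]
128 184 233 [array([46.9, 65.2]), array([46.6, 23.2])]
195 107 [64.7 54.8]
210 107 [64.6 42.2]Traceback (most recent call last):
  File "<stdin>", line 20, in <module>
    return umr_minimum(a, axis, None, out, keepdims, initial, where)
ValueError: zero-size array to reduction operation minimum which has no identity
```

The stand's edges are within 0.5 mm of the plan, and the reel sits about 2 mm back along its bar. I'll shift by 2 mm and lower with a guard.

Run:
```python
from h import *
import pickle
a=np.radians(32);x,y=.4127+.002*np.cos(a),.285+.002*np.sin(a);o=down(a-np.pi/2)
env.movel([x,y,.14],.1,frame=o)
print(env.movel([x,y,.076],.06,guard=8),monitor.sense()['position'],monitor.sense()['contact_force'])
if monitor.sense()['position'][2]<.079:
    print(env.movel([x,y,.069],.03,guard=6))
s=monitor.sense();print(s['position'],s['contact_force'],s['ft_torque'],s['clock'])
g={n:eyes.grab_frame(n) for n in('side','wrist','top')};pickle.dump(g,open('g3.pkl','wb'))
A=cv2.resize(g['side']['frame'][120:270,240:400],None,fx=2.4,fy=2.4);B=cv2.resize(g['wrist']['frame'],None,fx=.78,fy=.78)
C=np.zeros((400,800,3),np.uint8);C[:A.shape[0],:A.shape[1]]=A;C[:B.shape[0],400:400+B.shape[1]]=B
cv2.imwrite('pics/c3.png',C[...,::-1])
```

```text
False [0.414606   0.28615862 0.07635891] [-0.14991906  0.02207941 -1.3375211 ]
True
[0.41465462 0.28636654 0.06945902] [-1.19007902  1.05931841  5.07134846] [-0.07187303  0.18020212 -0.01920403] 10.275
```

View pics/c3.png

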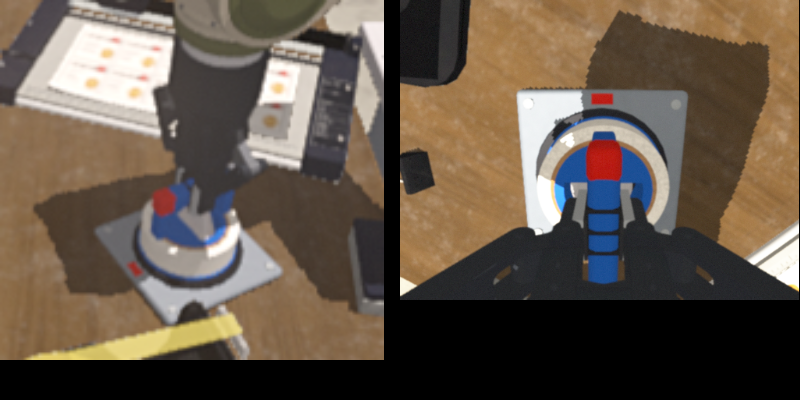

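The reel went down freely and touched at the expected height. It lies on the turntable, centred and aligned. I'll release, retreat and check.

Run:
```python
from h import *
env.release()
p=monitor.sense()['position'];env.movel([p[0],p[1],.23],.12);env.hold(.3)
g={n:eyes.grab_frame(n) for n in('side','wrist')}
A=cv2.resize(g['side']['frame'][150:270,250:390],None,fx=2.8,fy=2.8);B=cv2.resize(g['wrist']['frame'],None,fx=.78,fy=.78)
C=np.zeros((400,800,3),np.uint8);C[:A.shape[0],:A.shape[1]]=A;C[:B.shape[0],400:400+B.shape[1]]=B
cv2.imwrite('pics/c4.png',C[...,::-1]);s=monitor.sense();print(s['clock'],s['contact_force'],s['finger_gap'])
```

```text
13.0 [-0.21577609  0.65440216 -0.4460975 ] 1.0023817022254065
```

View pics/c4.png

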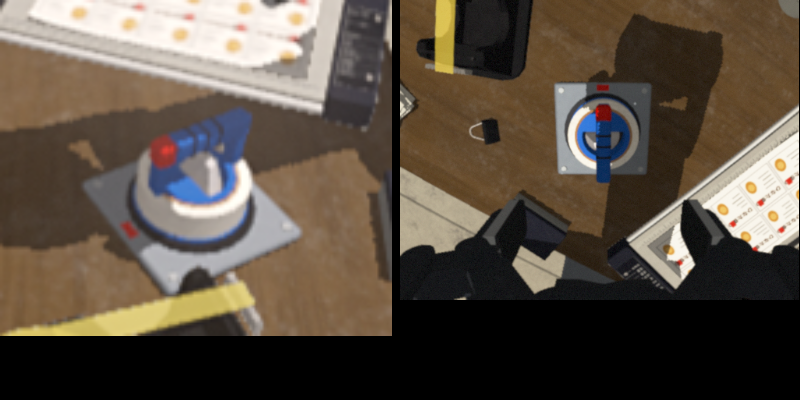

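The reel lies flat on the turntable with the spindle standing in its hole and the red end towards the mark. The gripper is clear.

```bash
python3 -c "
from bench import job
print(job.hand_in())"
```

```text
the job is handed in; nothing more can be done
None
```

The blue D-hole reel is on the flatted spindle, lying flat and level on the turntable with its red end towards the stand's red mark; it has been released and the job was handed in at about 13 s, with the orange-hub reel not touched.

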